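# Build up a pneumatic piston on its rod

### The arm

A 6-joint arm with a two-finger parallel gripper is mounted at the origin on the work surface. World frame = base frame: x ahead of the robot, y to its left, z up, the work surface at z = 0. Lengths are in m, angles in rad, forces in N, time in s.
With the tool pointing down it reaches from about 0.3 to 0.95 m from the base axis. Payload 3.1 kg.
Tool frame: the origin (TCP) lies on the centre line of the jaws, within the pads' length; the fingertips stand 14 mm ahead of it and the grasp point (between the pads) lies 5 mm behind it; z points along the fingers, y is the direction in which the jaws open and shut (so a half turn about z gives the same grasp; the last joint's range is limited). The gripper opens to 85 mm and grips with 20 to 120 N. Pads are 22 mm wide; open, the fingers measure 114 mm over their backs; the gripper's body (76 mm by 85 mm) begins 54 mm behind the grasp point. The pads swing forward as they close: fully open they stand 13 mm farther back than shut.
Start: joints at [-0.07, 0.308, 1.634, -0, 1.2, -0.07], TCP at [0.625, -0, 0.245] pointing down, gripper open.
Joint ranges: [-3.06, 3.06], [-0.79, 1.96], [0.05, 2.63], [-1.19, 4.34], [0.05, 2.64], [-2.94, 2.94]. Speed limits (rad/s): [2.79, 2.79, 3.14, 3.14, 3.14, 3.14].

### API

Orientations are given as a rotation vector (axis times angle).
In Python, from workcell import r, vision gives the robot as it stands.
- The arm moves only by the tool arm_command, never from a script. Its argument "steps" is a list of rows, each an object with "jaw": the opening, from 0 (shut) to 1 (fully open); "offset": the shift along the tool's x, y, z scaled (see below), a list of three; "roll": the turn about the tool's z scaled (see below). A call has 1 to 12 rows; each row is the pose to reach, as a shift and turn from the pose commanded when the call began, along the tool's axes at that moment; what a row does not reach only later rows make up. The controller multiplies each number of a shift by 0.12 m and each number of a turn by 0.5 rad. A row lasts 1/8 s, in which the tool goes at most 62.5 mm and 10.7 degrees, less where a joint would pass 70% of its speed; a pose out of reach is approached as far as the arm can. A call with a number of a shift or a turn outside -1 to 1 is refused whole. A call with a gripper value outside its range is refused whole. The fingers move at their own pace and stop on an object; "grip_force" is the grip in N (left out, the last holds). Time passes only in rows, so rows that repeat a pose let the fingers close. It gives the time, the measured TCP pose, the force and the opening at its end, in the units of the state.
- r.observe(): the state, without advancing time (a new reading comes with each control period).
- vision.read_camera(name): name is "scene" or "side" or "wrist"; returns (picture, depth): 480x640x3 uint8, red, green, blue; 480x640 float32, m along the optical axis (not along the pixel's ray), 0 where there is no reading.
- vision.camera_info(name): a dict with "intrinsics" (3x3 intrinsics, pixels), "k1" (the pictures are not rectified: a ray, as slopes to the right and down, at radius r is drawn at 1 + k1 r^2 times it, then the intrinsics apply), "rvec" (rotation vector, rad) and "tvec" (3), from world to camera coordinates, as OpenCV has them. Camera axes: x right, y down, z forward; pixel columns grow to the right and rows downward; lengths in m; the calibration is good to about 2 mm. A picture is of the moment at which its call begins: read the wrist's pose just before it. camera_info takes no time and is no camera call; for the wrist camera it gives the pose at the moment of the call.
- r.sign_off(): hands the job in, once; it reports no verdict.
The state is a dict: "time": time; "joint_positions": joint angles; "dq": joint speeds; "effort": joint torques, N m; "tcp_pos": TCP position; "ee_rot": TCP orientation; "contact_force": force on the tool from outside, world axes, zero at the start; "torque": the same for the moment, N m; "gripper_width": finger opening in m.
Only numpy, scipy, OpenCV 4.12 (cv2) and the standard library are available. Lean on these libraries where they do the work, as an engineer would, in place of code of your own. Each camera call takes 0.05 s, during which the arm holds its last target. There are 200 camera calls.

### The job

Assemble the piston on the upright rod held in the vice: slide the brass cushion sleeve down onto the rod's shoulder first, then the piston, then the dark magnet ring, and last the white cushion sleeve, each lowered over the spigot, not dropped down it, until it sits flat on the part below. Leave the grease tin, the spanner and the nut bin where they are.

Things in the scene. Friction and masses are not known exactly. Their poses are not given: they have to be found in the camera images.
- rod_vice: Fixed blue machine vice, steel piston rod upright in it. Origin: on the green mat (2 mm over the bench) on the rod axis; z up, vice screw to -x. Jaws 50 mm high, 51 mm (x) and 37 mm (y) from the axis; base and screw reach -120/+65 mm in x, 49 in y. Rod 24 mm thick to a flat shoulder 75 mm up, then a 14 mm spigot to 122, then an orange guide cone, 5 mm at its tip, 134 mm up; parts slide freely on it.
- brass_sleeve: Loose yellow brass cushion sleeve: a plain tube 36 mm in diameter, 15 mm high, bore 18 mm, about 95 g, standing on the mat with the bore upright. Origin: centre of its underside; z up along the bore. On the rod its underside ends 75 mm above the vice's origin.
- piston: Loose piston: silvery aluminium disc with two black seal rings and a white band round its edge, 58 mm in diameter, 16 mm high, bore 18 mm, about 105 g, lying flat on the mat with the bore upright. Origin: centre of its underside; z up along the bore. Solid enough to grip on its edge. On the rod its underside ends 90 mm above the vice's origin.
- magnet_ring: Loose charcoal-black magnet ring, 46 mm in diameter, 10 mm thick, bore 18 mm, about 50 g, lying flat on the mat; it does not attract anything here. Origin: centre of its underside; z up along the bore. On the rod its underside ends 106 mm above the vice's origin.
- white_sleeve: Loose white plastic cushion sleeve: a plain tube 36 mm in diameter, 15 mm high, bore 18 mm, about 18 g, standing on the mat with the bore upright. Origin: centre of its underside; z up along the bore. On the rod its underside ends 116 mm above the vice's origin.
- grease_tin: Bystander, leave it: loose small red tin with a steel lid, 50 mm in diameter, 32 mm high, on the mat. Origin: centre of its underside.
- spanner: Bystander, leave it: loose steel spanner 170 mm long, 38 mm wide at the head, 8 mm thick, lying across the far edge of the mat. Origin: its middle, on the underside; x along it towards the open jaw.
- nut_bin: Bystander, leave it: loose light-blue open-fronted parts bin of steel nuts, 105 mm (x) by 106 mm (y), 69 mm high, on the mat on the other side of the work from the vice. Origin: centre of its underside; its low front faces its -x.
Mind the look-alikes: they are no part of the job. What is meant by the white_sleeve is not pink or turquoise, and is the smaller of those in its own colour.

How it is judged:
On the way, in this order (a step that is already met when the one before it is completed fails the run):
1. the brass sleeve is on the rod, down on the shoulder (horizontal distance between brass_sleeve and rod_vice below 0.004 m and z of brass_sleeve in the frame of rod_vice between 0.072 and 0.078 m and angle between brass_sleeve's own z axis and vertical below 0.08 rad), for 0.2 s.
2. the piston is on the rod, down on the brass sleeve (all of step 1 and horizontal distance between piston and rod_vice below 0.004 m and z of piston in the frame of rod_vice between 0.087 and 0.093 m and angle between piston's own z axis and vertical below 0.08 rad), for 0.2 s.
3. the magnet ring is on the rod, down on the piston (all of step 2 and horizontal distance between magnet_ring and rod_vice below 0.004 m and z of magnet_ring in the frame of rod_vice between 0.103 and 0.109 m and angle between magnet_ring's own z axis and vertical below 0.08 rad), for 0.2 s.
4. the white sleeve is on the rod, down on the magnet ring (all of step 3 and horizontal distance between white_sleeve and rod_vice below 0.004 m and z of white_sleeve in the frame of rod_vice between 0.113 and 0.119 m and angle between white_sleeve's own z axis and vertical below 0.08 rad), for 0.2 s.
At the end, for the whole second after the job is handed in: On the rod from the shoulder up: brass sleeve, piston, magnet ring, white sleeve. Each is within 4 mm of the rod's axis, level (within 0.08 rad), its underside within 3 mm of its seated height (75, 90, 106 and 116 mm above the vice's origin), released and at rest (all of step 4 and linear speed of each of brass_sleeve, piston, magnet_ring, white_sleeve below 0.02 m/s and angular speed of each of brass_sleeve, piston, magnet_ring, white_sleeve below 0.2 rad/s and contact force between each of brass_sleeve, piston, magnet_ring, white_sleeve and the fingers below 0.1 N); the robot touches nothing.
It fails at once if the grease tin is pushed more than 3 cm from its place (distance of grease_tin from where it was at the start of the episode above 0.03 m).
It fails at once if the spanner is pushed more than 3 cm from its place (distance of spanner from where it was at the start of the episode above 0.03 m).
It fails at once if the nut bin is pushed more than 3 cm from its place (distance of nut_bin from where it was at the start of the episode above 0.03 m).
It fails at once if a part is let drop down the rod (faster than 0.65 m/s on the spigot) ((horizontal distance between brass_sleeve and rod_vice below 0.008 m and z of brass_sleeve in the frame of rod_vice below 0.135 m and linear speed of brass_sleeve above 0.65 m/s) or (horizontal distance between piston and rod_vice below 0.008 m and z of piston in the frame of rod_vice below 0.135 m and linear speed of piston above 0.65 m/s) or (horizontal distance between magnet_ring and rod_vice below 0.008 m and z of magnet_ring in the frame of rod_vice below 0.135 m and linear speed of magnet_ring above 0.65 m/s) or (horizontal distance between white_sleeve and rod_vice below 0.008 m and z of white_sleeve in the frame of rod_vice below 0.135 m and linear speed of white_sleeve above 0.65 m/s)).
It also fails if it takes over 106 s, if anything falls off the work surface, if the arm or the gripper's body presses on something with over 40 N, if the wrist force passes 120 N, or if a joint passes its speed limit or range.

## Working session

There is one attempt and no reset: what is moved stays moved. The work goes in short steps, Python scripts to look and compute and a tool call to move; the robot and the scene stay as the last step left them, time stands still between calls to the robot, and variables do not carry over. Pictures are saved under pics/ and viewed, about 12 in all and at most 16, crops included, and the job is handed in when it is done.

Besides the shell and the picture viewer there is one more tool, called as name([rows], argument=value, ...), one row to a line, values as JSON. arm_command: Moves the arm, as the interface text tells. Its arguments: {"type":"object","properties":{"steps":{"type":"array","items":{"type":"object","properties":{"jaw":{"type":"number"},"offset":{"type":"array","items":{"type":"number"}},"roll":{"type":"number"}}}},"grip_force":{"type":"number"}},"required":["steps"]}

```bash
ls; mkdir -p pics
python3 - <<'E'
from workcell import r, vision
import cv2, numpy as np
s=r.observe(); print(s['time'],s['tcp_pos'],s['ee_rot'],s['gripper_width'])
for n in ("scene","side"):
    im,d=vision.read_camera(n); cv2.imwrite(f"pics/{n}0.png",im[:,:,::-1]); np.save(f"pics/{n}0.npy",d); np.save(f"pics/{n}0im.npy",im)
    print(n,{k:np.round(v,4).tolist() for k,v in vision.camera_info(n).items()}, (d>0).mean())
E
```

```text
pics
0.0 [6.24193548e-01 1.08568717e-05 2.44013823e-01] [-2.22022105 -2.2201599   0.00238383] 0.08551826389597103
scene {'intrinsics': [[524.9905, 0.0, 318.0483], [0.0, 524.9905, 245.368], [0.0, 0.0, 1.0]], 'k1': -0.0857, 'rvec': [1.9903, 1.2322, -0.5576], 'tvec': [-0.2757, -0.289, 1.3509]} 0.9958333333333333
side {'intrinsics': [[606.8837, 0.0, 317.3542], [0.0, 606.8837, 238.0116], [0.0, 0.0, 1.0]], 'k1': 0.0317, 'rvec': [2.3019, -0.7064, 0.306], 'tvec': [-0.4324, 0.2598, 1.0763]} 0.9960514322916667
```

View pics/scene0.png

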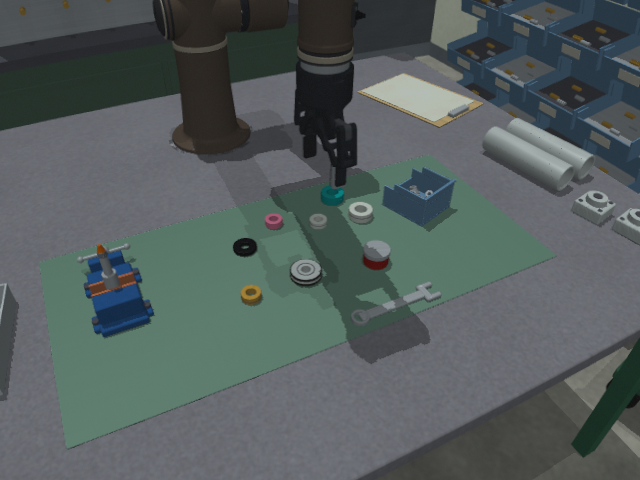

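View pics/side0.png

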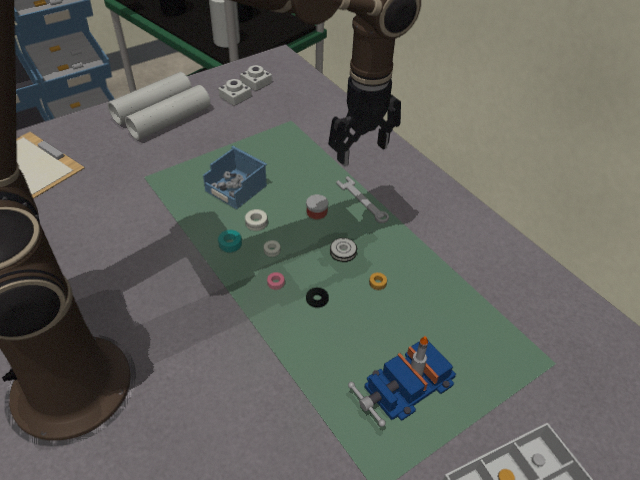

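Scene view: brass (251,295), piston (306,271), magnet ring (245,247), small white sleeve in shadow (318,221), with a larger white one at (360,212), and the vice rod tip at (100,250). In the side view these are brass (378,281), piston (343,250), magnet (317,297), small white (272,248) and rod tip (424,342).

```bash
cat > h.py <<'E'
import numpy as np, cv2
from workcell import r, vision
def cam(n):
    c=vision.camera_info(n); K=np.array(c['intrinsics']); D=np.array([c['k1'],0,0,0,0.])
    R=cv2.Rodrigues(np.array(c['rvec'],float))[0]; return K,D,R,np.array(c['tvec'],float).ravel()
def rays(C,px):
    K,D,R,t=C; u=cv2.undistortPoints(np.array(px,np.float64).reshape(-1,1,2),K,D).reshape(-1,2)
    return np.c_[u,np.ones(len(u))]
def on_plane(C,px,z):
    d=rays(C,px)@C[2]; o=-C[2].T@C[3]; return o+d*((z-o[2])/d[:,2])[:,None]
def cloud(C,dep):
    v,u=np.mgrid[:480,:640]; p=rays(C,np.c_[u.ravel(),v.ravel()])*dep.reshape(-1,1)
    return ((p-C[3])@C[2]).reshape(480,640,3)
def tri(Ca,pa,Cb,pb):
    P=[C[0]*0+np.eye(3) for C in (Ca,Cb)]
    A=[];b=[]
    for C,p in((Ca,pa),(Cb,pb)):
        d=(rays(C,[p])@C[2])[0]; d/=np.linalg.norm(d); M=np.eye(3)-np.outer(d,d); A.append(M); b.append(M@(-C[2].T@C[3]))
    x=np.linalg.lstsq(np.vstack(A),np.hstack(b),rcond=None)[0]
    return x,[np.linalg.norm(M@x-q) for M,q in zip(A,b)]
E
python3 - <<'E'
from h import *
seeds={'scene':dict(brass=(251,295),piston=(306,271),magnet=(245,247),white=(318,221),bigwhite=(360,212),tin=(377,252),pink=(274,221),turq=(333,195)),
'side':dict(brass=(378,281),piston=(343,250),magnet=(317,297),white=(272,248),bigwhite=(256,218),tin=(317,206),pink=(276,281),turq=(230,240))}
H=dict(brass=.017,piston=.018,magnet=.012,white=.017,bigwhite=.02,tin=.034,pink=.017,turq=.02)
for n in seeds:
    C=cam(n); X=cloud(C,np.load(f'pics/{n}0.npy'))
    for k,p in seeds[n].items():
        c=on_plane(C,[p],H[k])[0]
        Q=X[(np.hypot(X[...,0]-c[0],X[...,1]-c[1])<.045)&(X[...,2]<.06)]
        z=np.percentile(Q[:,2],[5,50,99])
        hi=Q[Q[:,2]>max(.008,z[2]-.005)]
        (cx,cy),rad=cv2.minEnclosingCircle(hi[:,:2].astype(np.float32))
        print(n,k,np.round(c[:2],3),'z',np.round(z,4),len(hi),'c',round(cx,4),round(cy,4),'dia',round(2*rad,4))
# rod: orange cone & steel points
    Q=X.reshape(-1,3); im=np.load(f'pics/{n}0im.npy'); hsv=cv2.cvtColor(im,cv2.COLOR_RGB2HSV).reshape(-1,3)
    b=(hsv[:,0]>105)&(hsv[:,0]<120)&(hsv[:,1]>150)&(Q[:,2]<.08)&(Q[:,2]>.03)&(Q[:,1]>.1)
    print('rodish',n)
    c=on_plane(C,[(108,280) if n=='scene' else (421,360)],.09)[0]; print(c)
    for lo,h2 in ((.04,.07),(.085,.12),(.122,.14)):
        m=(np.hypot(Q[:,0]-c[0],Q[:,1]-c[1])<.06)&(Q[:,2]>lo)&(Q[:,2]<h2); print(lo,m.sum(),np.median(Q[m],0).round(4),np.ptp(Q[m],axis=0).round(3) if m.sum() else 0)
E
```

```text
scene brass [ 0.603 -0.123] z [-0.0012  0.001   0.017 ] 212 c 0.5942 -0.1199 dia 0.0374
scene piston [ 0.592 -0.013] z [-0.0008  0.0033  0.0187] 529 c 0.5863 -0.0092 dia 0.0626
scene magnet [ 0.475 -0.086] z [-0.0011  0.0012  0.0126] 259 c 0.4691 -0.0834 dia 0.0494
scene white [0.47  0.072] z [-0.0015  0.0009  0.0168] 133 c 0.4618 0.076 dia 0.0368
scene bigwhite [0.484 0.16 ] z [-0.0012  0.0016  0.0228] 220 c 0.4773 0.1678 dia 0.0526
scene tin [0.618 0.117] z [-0.001   0.0019  0.0343] 386 c 0.61 0.1242 dia 0.055
scene pink [ 0.432 -0.007] z [-0.0013  0.001   0.0172] 139 c 0.421 -0.0046 dia 0.0387
scene turq [0.407 0.139] z [-0.0013  0.0018  0.0232] 176 c 0.3976 0.1407 dia 0.0524
rodish scene
[ 0.54373572 -0.33348808  0.09      ]
0.04 1414 [ 0.5369 -0.3311  0.0507] [0.078 0.074 0.03 ]
0.085 157 [ 0.5158 -0.3305  0.104 ] [0.01  0.014 0.035]
0.122 69 [ 0.5128 -0.3306  0.128 ] [0.01  0.013 0.014]
side brass [ 0.588 -0.124] z [-0.0024  0.0011  0.0174] 139 c 0.592 -0.1202 dia 0.0377
side piston [ 0.579 -0.017] z [-0.0021  0.0036  0.0198] 320 c 0.5825 -0.0125 dia 0.0591
side magnet [ 0.465 -0.086] z [-0.0023  0.0014  0.0137] 240 c 0.4647 -0.0846 dia 0.0478
side white [0.457 0.071] z [-0.0024  0.0012  0.0177] 126 c 0.4594 0.0751 dia 0.0388
side bigwhite [0.473 0.165] z [-0.0022  0.0029  0.0249] 173 c 0.4734 0.1663 dia 0.0556
side tin [0.599 0.11 ] z [-0.0022  0.0027  0.0357] 224 c 0.6074 0.1201 dia 0.0539
side pink [ 0.417 -0.01 ] z [-0.0024  0.0012  0.0181] 134 c 0.4179 -0.0046 dia 0.0368
side turq [0.393 0.138] z [-0.0021  0.0024  0.0241] 210 c 0.3948 0.1424 dia 0.0534
rodish side
[ 0.49908398 -0.34139616  0.09      ]
0.04 1674 [ 0.4945 -0.3378  0.0495] [0.116 0.075 0.03 ]
0.085 98 [ 0.5032 -0.3339  0.1038] [0.013 0.014 0.034]
0.122 53 [ 0.5054 -0.3318  0.1287] [0.012 0.014 0.015]
```

Run:
```python
from h import *
C=cam('wrist'); print('campos',-C[2].T@C[3],'axes',C[2].round(3).tolist(), C[0].tolist(),C[1])
im,d=vision.read_camera('wrist'); cv2.imwrite('pics/w0.png',im[:,:,::-1])
s=r.observe(); print(s['tcp_pos'],s['ee_rot'])
```

```text
campos [0.62442403 0.08121903 0.37246909] axes [[1.0, -0.0, -0.002], [0.0, -0.949, 0.315], [-0.002, -0.315, -0.949]] [[391.82492783347834, 0.0, 323.6180138465852], [0.0, 391.82492783347834, 237.36004863572393], [0.0, 0.0, 1.0]] [-0.01147719  0.          0.          0.          0.        ]
[6.24372827e-01 1.33413125e-05 2.44280313e-01] [-2.22046274e+00 -2.22041409e+00  1.91899570e-03]
```

View pics/w0.png

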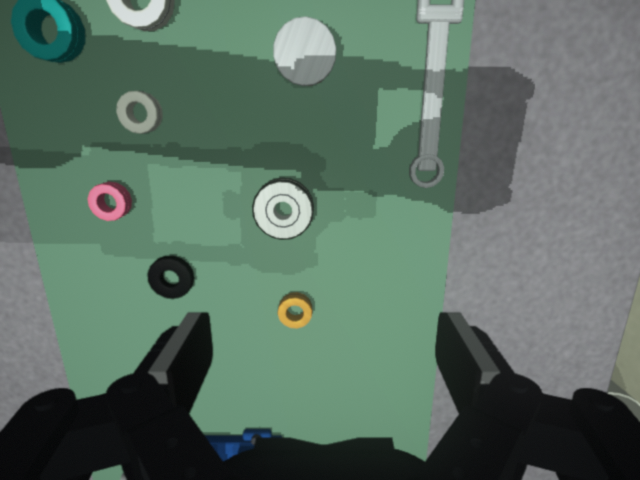

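Wrist view: brass (295,311), piston (283,210), magnet (171,277), small white (137,112), with the vice only just in view at the bottom.

```bash
cat >> h.py <<'E'
H=dict(brass=.017,piston=.018,magnet=.012,white=.017); DIA=dict(brass=.036,piston=.058,magnet=.046,white=.036)
def top(C,dep,c,k,tol=.004,z=None):
    "top face centre: depth mask near plane z, filled outer contour cast on the plane, circle fitted"
    z=H[k] if z is None else z
    X=cloud(C,dep); m=(np.hypot(X[...,0]-c[0],X[...,1]-c[1])<DIA[k]*.75)&(abs(X[...,2]-z)<tol)&(dep>0)
    cs=cv2.findContours(m.astype(np.uint8),cv2.RETR_EXTERNAL,cv2.CHAIN_APPROX_NONE)[0]
    if not cs: return None
    q=max(cs,key=cv2.contourArea).reshape(-1,2); P=on_plane(C,q,z)
    (a,b),(w,h),_=cv2.fitEllipse(P[:,:2].astype(np.float32)-np.float32(c))
    return np.round([a+c[0],b+c[1],w,h],4),np.median(X[m][:,2]).round(4)
E
python3 - <<'E'
from h import *
P0=dict(brass=(.593,-.12),piston=(.584,-.011),magnet=(.467,-.084),white=(.46,.0755))
C=cam('wrist'); im,d=vision.read_camera('wrist')
for k in P0:
    print(k,top(C,d,P0[k],k),[top(cam(n),np.load(f'pics/{n}0.npy'),P0[k],k)for n in('scene','side')])
E
```

```text
brass (array([ 0.5936, -0.1175,  0.0346,  0.0355]), np.float64(0.0165)) [(array([ 0.5965, -0.1203,  0.0341,  0.035 ]), np.float64(0.0154)), (array([ 0.5911, -0.1211,  0.0327,  0.0347]), np.float64(0.0156))]
piston (array([ 0.585 , -0.0097,  0.0564,  0.0569]), np.float64(0.0176)) [(array([ 0.5881, -0.0121,  0.0554,  0.0572]), np.float64(0.0164)), (array([ 0.5822, -0.0131,  0.0546,  0.0555]), np.float64(0.0169))]
magnet (array([ 0.4685, -0.0817,  0.0439,  0.0457]), np.float64(0.0116)) [(array([ 0.4712, -0.0845,  0.0433,  0.0459]), np.float64(0.0104)), (array([ 0.465 , -0.0852,  0.0429,  0.0442]), np.float64(0.0106))]
white (array([0.4617, 0.0779, 0.0344, 0.0358]), np.float64(0.0164)) [(array([0.4641, 0.075 , 0.034 , 0.0344]), np.float64(0.0152)), (array([0.4582, 0.0746, 0.0323, 0.0345]), np.float64(0.0153))]
```

arm_command([
  {"offset":[-0.5,-0.4,0],"jaw":1},
  {"offset":[-1,-0.9,0],"jaw":1},
  {"offset":[-1,-0.95,0],"jaw":1},
], grip_force=40)

```text
$.steps[0]: bad value
```

arm_command([
  {"offset":[-0.5,0,0],"jaw":1},
  {"offset":[-1,0,0],"jaw":1},
  {"offset":[-1,0,0],"jaw":1},
])

```text
$.steps[0]: bad value
```

arm_command([
  {"offset":[-0.5,0,0],"jaw":1},
  {"offset":[-0.9,0,0],"jaw":1},
  {"offset":[-0.9,0,0],"jaw":1},
  {"offset":[-0.9,0,0],"jaw":1},
])

```text
$.steps[0]: bad value
```

Run:
```python
from h import *
s=r.observe(); print(s['time'],s['tcp_pos'],s['ee_rot'])
C=cam('wrist');im,d=vision.read_camera('wrist'); cv2.imwrite('pics/w1.png',im[:,:,::-1]); np.save('pics/w1.npy',d);np.savez('pics/w1c.npz',*C)
X=cloud(C,d); Q=X.reshape(-1,3)
for lo,hi in((.07,.08),(.085,.12),(.122,.13),(.13,.14)):
    m=(abs(Q[:,0]-.51)<.04)&(abs(Q[:,1]+.33)<.05)&(Q[:,2]>lo)&(Q[:,2]<hi); print(lo,m.sum(),Q[m].mean(0).round(4) if m.any() else 0,np.ptp(Q[m],axis=0).round(4) if m.any() else 0)
```

```text
0.2 [6.24495293e-01 1.79689743e-05 2.44460677e-01] [-2.22056515e+00 -2.22067012e+00  1.57372844e-03]
0.07 0 0 0
0.085 0 0 0
0.122 0 0 0
0.13 0 0 0
```

View pics/w1.png

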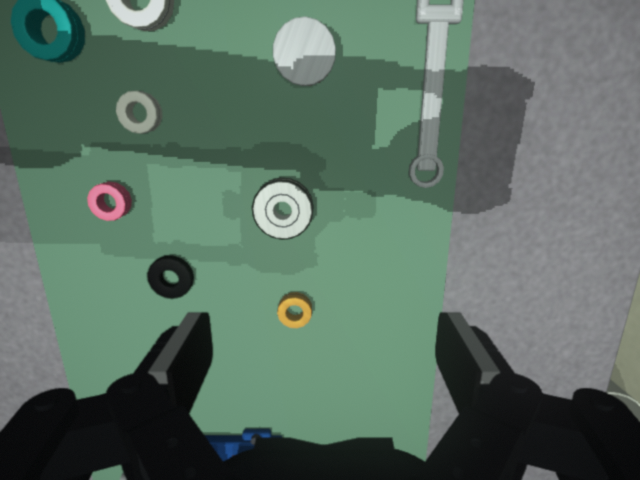

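The picture is the same as before because the moves were refused. The rows probably need the "roll" key.

arm_command([
  {"offset":[-0.5,-0.4,0],"roll":0,"jaw":1},
  {"offset":[-1,-0.9,0],"roll":0,"jaw":1},
  {"offset":[-1,-0.95,0],"roll":0,"jaw":1},
], grip_force=40)

```text
time: 0.62
tcp_pos: [0.5092, -0.1215, 0.245]
ee_rot: [-2.222, -2.22, 0.001]
contact_force: [-0.1, 0.9, -0.8]
gripper_width: 0.0854
```

arm_command([
  {"offset":[-0.5,0,0],"roll":0,"jaw":1},
  {"offset":[-1,0,0],"roll":0,"jaw":1},
  {"offset":[-1,0,0],"roll":0,"jaw":1},
])

```text
time: 1.0
tcp_pos: [0.5107, -0.244, 0.2455]
ee_rot: [2.226, 2.214, -0.001]
contact_force: [0.1, 0.2, -0.4]
gripper_width: 0.0854
```

arm_command([
  {"offset":[-0.5,0,0],"roll":0,"jaw":1},
  {"offset":[-0.9,0,0],"roll":0,"jaw":1},
  {"offset":[-0.9,0,0],"roll":0,"jaw":1},
  {"offset":[-0.9,0,0],"roll":0,"jaw":1},
])

```text
time: 1.5
tcp_pos: [0.5109, -0.3466, 0.2447]
ee_rot: [-2.22, -2.22, -0.001]
contact_force: [0.1, 1.1, -1.0]
gripper_width: 0.0854
```

Run:
```python
from h import *
s=r.observe(); print(s['time'],s['tcp_pos'],s['ee_rot'])
C=cam('wrist');im,d=vision.read_camera('wrist'); cv2.imwrite('pics/w2.png',im[:,:,::-1]); np.save('pics/w2.npy',d);np.savez('pics/w2c.npz',*C)
X=cloud(C,d); Q=X.reshape(-1,3)
for lo,hi in((.07,.08),(.085,.12),(.122,.13),(.13,.14)):
    m=(abs(Q[:,0]-.51)<.04)&(abs(Q[:,1]+.33)<.05)&(Q[:,2]>lo)&(Q[:,2]<hi); print(lo,m.sum(),Q[m].mean(0).round(4) if m.any() else 0,np.ptp(Q[m],axis=0).round(4) if m.any() else 0)
```

```text
1.5 [ 0.51087811 -0.34659097  0.24470766] [-2.21973107e+00 -2.22027160e+00 -1.04747833e-03]
0.07 372 [ 0.5094 -0.3256  0.0764] [0.0231 0.0193 0.0094]
0.085 182 [ 0.5094 -0.3242  0.1026] [0.0136 0.0057 0.0346]
0.122 208 [ 0.5095 -0.3276  0.1264] [0.0131 0.0139 0.0079]
0.13 159 [ 0.5095 -0.329   0.1335] [0.009  0.0095 0.0069]
```

View pics/w2.png

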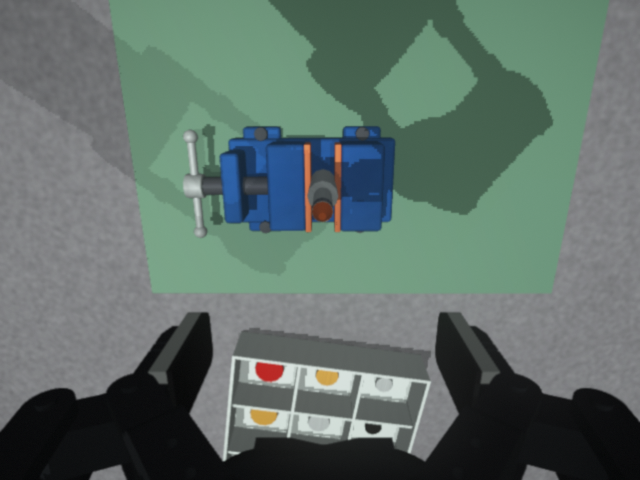

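Wrist view: cone tip at (321,212), vice clear. The wrist camera gives the rod axis as about (0.5095,-0.330). I'll use wrist values for both part and rod so the camera bias cancels. Next is brass.

arm_command([
  {"offset":[0.5,0.35,0],"roll":0,"jaw":1},
  {"offset":[1,0.69,0],"roll":0,"jaw":1},
  {"offset":[1,0.69,0],"roll":0,"jaw":1},
])

```text
time: 1.92
tcp_pos: [0.5952, -0.223, 0.2454]
ee_rot: [-2.215, -2.227, -0.002]
contact_force: [-0.2, 0.0, -0.9]
gripper_width: 0.0854
```

arm_command([
  {"offset":[0.45,0,0.2],"roll":0,"jaw":1},
  {"offset":[0.9,0,0.6],"roll":0,"jaw":1},
  {"offset":[0.91,0,0.9],"roll":0,"jaw":1},
  {"offset":[0.91,0,0.95],"roll":0,"jaw":1},
  {"offset":[0.91,0,0.95],"roll":0,"jaw":1},
])

```text
time: 2.55
tcp_pos: [0.5941, -0.1191, 0.1319]
ee_rot: [2.221, 2.221, -0.0]
contact_force: [-0.2, -0.3, 0.4]
gripper_width: 0.0856
```

```bash
cat > near.py <<'E'
import sys
from h import *
k=sys.argv[1]; c=np.array([float(a) for a in sys.argv[2:4]]); z=float(sys.argv[4]) if len(sys.argv)>4 else None
s=r.observe(); print(s['time'],np.round(s['tcp_pos'],4),np.round(s['ee_rot'],3),round(s['gripper_width'],4))
C=cam('wrist');im,d=vision.read_camera('wrist'); cv2.imwrite(f'pics/n_{k}_{s["time"]:.1f}.png',im[:,:,::-1])
t=top(C,d,c,k,z=z); print(t)
if t: print('move world',np.round(t[0][:2]-s['tcp_pos'][:2],4),'tool units x,y',np.round((t[0][:2]-s['tcp_pos'][:2])[::-1]/.12,3))
E
python3 near.py brass .5936 -.1175
```

```text
2.55 [ 0.5941 -0.1191  0.1319] [ 2.221  2.221 -0.   ] 0.0856
(array([ 0.5935, -0.1181,  0.0345,  0.0351]), np.float64(0.0165))
move world [-0.0006  0.001 ] tool units x,y [ 0.009 -0.005]
```

arm_command([
  {"offset":[0.005,0,0.4],"roll":0,"jaw":1},
  {"offset":[0.005,0,0.75],"roll":0,"jaw":0.7},
  {"offset":[0.005,0,0.94],"roll":0,"jaw":0.6},
  {"offset":[0.005,0,0.94],"roll":0,"jaw":0.6},
  {"offset":[0.005,0,0.94],"roll":0,"jaw":0.3},
  {"offset":[0.005,0,0.94],"roll":0,"jaw":0.2},
  {"offset":[0.005,0,0.94],"roll":0,"jaw":0.2},
  {"offset":[0.005,0,0.94],"roll":0,"jaw":0.2},
])

```text
time: 3.6
tcp_pos: [0.5962, -0.1192, 0.0211]
ee_rot: [2.218, 2.218, 0.003]
contact_force: [0.1, -1.4, 6.8]
gripper_width: 0.0329
```

```bash
python3 near.py brass .5936 -.1175
```

```text
3.6 [ 0.5962 -0.1192  0.0211] [2.218 2.218 0.003] 0.0329
(array([ 0.5948, -0.1172,  0.0342,  0.046 ]), np.float64(0.0166))
move world [-0.0014  0.002 ] tool units x,y [ 0.017 -0.012]
```

arm_command([
  {"offset":[0,0,-0.1],"roll":0,"jaw":0.2},
  {"offset":[0,0,-0.4],"roll":0,"jaw":0.2},
  {"offset":[0,0,-0.8],"roll":0,"jaw":0.2},
  {"offset":[0,0,-1],"roll":0,"jaw":0.2},
  {"offset":[0,0,-1],"roll":0,"jaw":0.2},
])

```text
time: 4.28
tcp_pos: [0.5956, -0.1185, 0.1415]
ee_rot: [2.218, 2.218, 0.005]
contact_force: [0.5, -0.2, -1.2]
gripper_width: 0.0335
```

Run:
```python
from h import *
s=r.observe(); print(s['time'],s['tcp_pos'],s['ee_rot'],s['contact_force'])
C=cam('wrist');im,d=vision.read_camera('wrist'); cv2.imwrite('pics/g1.png',im[:,:,::-1]); np.save('pics/g1.npy',d)
X=cloud(C,d); hsv=cv2.cvtColor(im,cv2.COLOR_RGB2HSV)
m=(hsv[...,0]>12)&(hsv[...,0]<28)&(hsv[...,1]>120)&(hsv[...,2]>60)&(X[...,2]>.06); m[:,:200]=0;m[:,440:]=0
q=X[m]; print(m.sum(),np.percentile(q,[1,50,99],axis=0).round(4)); z=np.percentile(q[:,2],90);t=s['tcp_pos']
print('top z-tcp',z-t[2], top(C,d,t[:2],'brass',tol=.003,z=z))
```

```text
4.275 [ 0.595625  -0.1185353  0.1415015] [2.21784382 2.21813978 0.00465132] [ 0.45461357 -0.24088158 -1.19427459]
5426 [[ 0.5794 -0.1339  0.1251]
 [ 0.5952 -0.1165  0.1367]
 [ 0.6115 -0.1006  0.1383]]
top z-tcp -0.0039127031200383855 (array([ 0.5954, -0.1166,  0.0346,  0.0422]), np.float64(0.1369))
```

View pics/g1.png

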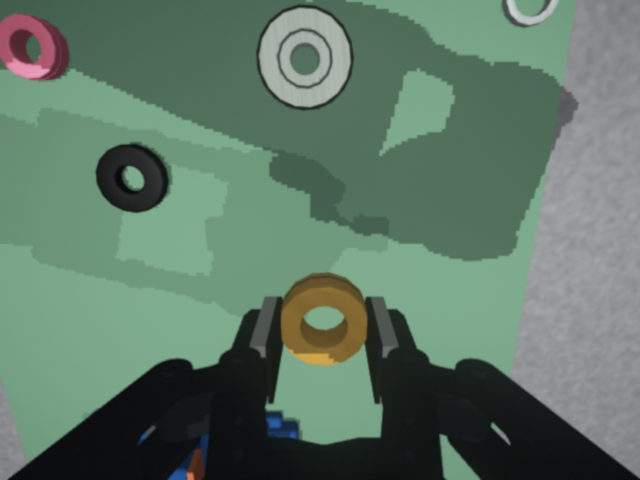

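Brass is gripped level between the pads at (325,318). I'll carry it over the rod.

arm_command([
  {"offset":[-0.1,-0.1,-0.4],"roll":0,"jaw":0.2},
  {"offset":[-0.5,-0.4,-0.4],"roll":0,"jaw":0.2},
  {"offset":[-0.9,-0.72,-0.4],"roll":0,"jaw":0.2},
  {"offset":[-0.9,-0.72,-0.4],"roll":0,"jaw":0.2},
])

```text
time: 4.82
tcp_pos: [0.5034, -0.2281, 0.184]
ee_rot: [-2.224, -2.212, 0.004]
contact_force: [-0.3, 1.6, -1.2]
gripper_width: 0.0336
```

arm_command([
  {"offset":[-0.3,0,0],"roll":0,"jaw":0.2},
  {"offset":[-0.65,0,0],"roll":0,"jaw":0.2},
  {"offset":[-0.87,0,0],"roll":0,"jaw":0.2},
  {"offset":[-0.87,0,0],"roll":0,"jaw":0.2},
  {"offset":[-0.87,0,0],"roll":0,"jaw":0.2},
])

```text
time: 5.45
tcp_pos: [0.5072, -0.3292, 0.1854]
ee_rot: [-2.219, -2.22, -0.001]
contact_force: [-0.7, 0.2, -0.6]
gripper_width: 0.0333
```

```bash
cat > chk.py <<'E'
from h import *
import sys
s=r.observe(); print(s['time'],np.round(s['tcp_pos'],4),np.round(s['ee_rot'],3),np.round(s['contact_force'],1))
C=cam('wrist');im,d=vision.read_camera('wrist'); n=sys.argv[1]; cv2.imwrite(f'pics/{n}.png',im[:,:,::-1]); np.save(f'pics/{n}.npy',d)
X=cloud(C,d); hsv=cv2.cvtColor(im,cv2.COLOR_RGB2HSV)
m=((hsv[...,0]<14))&(hsv[...,1]>120)&(X[...,2]>.118)&(X[...,2]<.145)&(np.hypot(X[...,0]-.51,X[...,1]+.33)<.03)
q=X[m]; print('cone',m.sum(), q.mean(0).round(4) if m.any() else 0)
E
python3 chk.py r1
```

```text
5.45 [ 0.5072 -0.3292  0.1854] [-2.219e+00 -2.220e+00 -1.000e-03] [-0.7  0.2 -0.6]
cone 259 [ 0.5099 -0.326   0.1279]
```

View pics/r1.png

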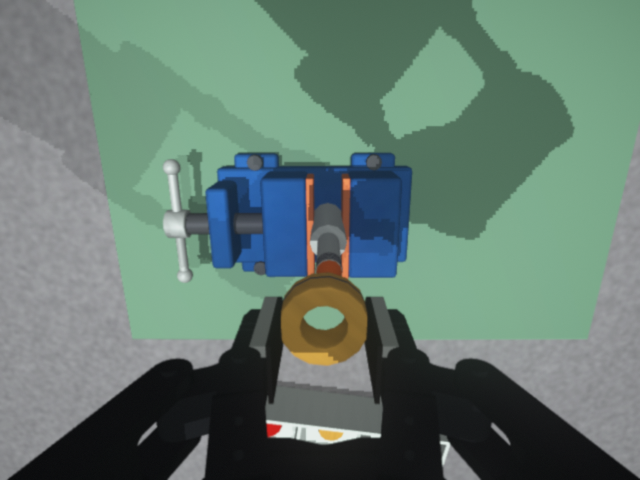

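View: the rod is at u≈328 and the bore at u≈324, consistent with the ~2.5 mm x offset. I'll correct and lower onto the cone.

arm_command([
  {"offset":[-0.02,0.02,0.05],"roll":0,"jaw":0.2},
  {"offset":[-0.02,0.02,0.15],"roll":0,"jaw":0.2},
  {"offset":[-0.02,0.02,0.25],"roll":0,"jaw":0.2},
  {"offset":[-0.02,0.02,0.3],"roll":0,"jaw":0.2},
  {"offset":[-0.02,0.02,0.3],"roll":0,"jaw":0.2},
  {"offset":[-0.02,0.02,0.3],"roll":0,"jaw":0.2},
])

```text
time: 6.25
tcp_pos: [0.51, -0.3333, 0.1507]
ee_rot: [2.221, 2.221, 0.0]
contact_force: [0.2, -0.4, -1.4]
gripper_width: 0.0331
```

```bash
python3 chk.py r2
```

```text
6.25 [ 0.51   -0.3333  0.1507] [2.221 2.221 0.   ] [ 0.2 -0.4 -1.4]
cone 61 [ 0.5091 -0.3284  0.1353]
```

View pics/r2.png

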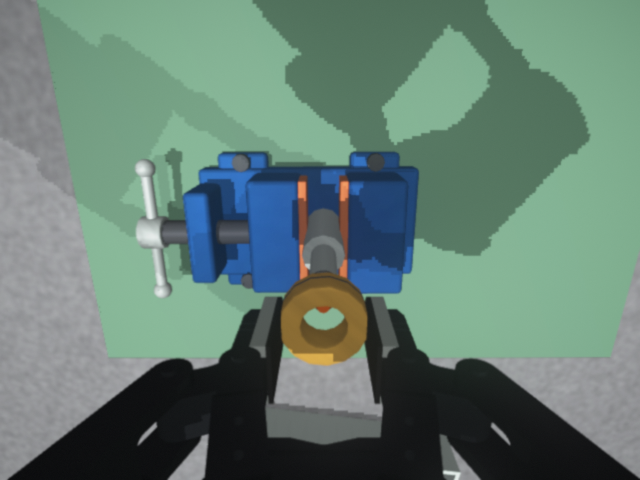

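The cone tip is visible through the bore at (323,310), so it is aligned. I'll lower slowly.

arm_command([
  {"offset":[0.012,0,0.04],"roll":0,"jaw":0.2},
  {"offset":[0.012,0,0.1],"roll":0,"jaw":0.2},
  {"offset":[0.012,0,0.16],"roll":0,"jaw":0.2},
  {"offset":[0.012,0,0.22],"roll":0,"jaw":0.2},
  {"offset":[0.012,0,0.25],"roll":0,"jaw":0.2},
  {"offset":[0.012,0,0.25],"roll":0,"jaw":0.2},
])

```text
time: 7.05
tcp_pos: [0.5096, -0.3314, 0.1199]
ee_rot: [-2.221, -2.221, 0.0]
contact_force: [0.2, -0.5, -1.3]
gripper_width: 0.0329
```

arm_command([
  {"offset":[0,0,0.06],"roll":0,"jaw":0.2},
  {"offset":[0,0,0.12],"roll":0,"jaw":0.2},
  {"offset":[0,0,0.17],"roll":0,"jaw":0.2},
  {"offset":[0,0,0.2],"roll":0,"jaw":0.2},
  {"offset":[0,0,0.2],"roll":0,"jaw":0.2},
])

```text
time: 7.68
tcp_pos: [0.5099, -0.3317, 0.0964]
ee_rot: [2.221, 2.221, 0.0]
contact_force: [-0.4, -0.5, -1.2]
gripper_width: 0.0329
```

arm_command([
  {"offset":[0,0,0.008],"roll":0,"jaw":0.2},
  {"offset":[0,0,0.012],"roll":0,"jaw":0.2},
  {"offset":[0,0,0.012],"roll":0,"jaw":0.2},
])

```text
time: 8.05
tcp_pos: [0.5101, -0.3318, 0.0961]
ee_rot: [2.221, 2.221, -0.0]
contact_force: [-2.1, 0.7, 4.8]
gripper_width: 0.0333
```

Contact (+6 N) at the predicted height. I'll release and rise.

arm_command([
  {"offset":[0,0,0],"roll":0,"jaw":0.5},
  {"offset":[0,0,0],"roll":0,"jaw":0.8},
  {"offset":[0,0,0],"roll":0,"jaw":1},
  {"offset":[0,0,0],"roll":0,"jaw":1},
  {"offset":[0,0,-0.3],"roll":0,"jaw":1},
  {"offset":[0,0,-0.7],"roll":0,"jaw":1},
  {"offset":[0,0,-1],"roll":0,"jaw":1},
  {"offset":[0,0,-1],"roll":0,"jaw":1},
])

```text
time: 9.05
tcp_pos: [0.5122, -0.3333, 0.2194]
ee_rot: [2.215, 2.215, 0.002]
contact_force: [0.4, 0.3, 0.3]
gripper_width: 0.0858
```

```bash
python3 chk.py r3
python3 - <<'E'
from h import *
C=cam('wrist'); d=np.load('pics/r3.npy'); print(top(C,d,(.5095,-.33),'brass',z=.092));
E
```

```text
9.05 [ 0.5122 -0.3333  0.2194] [2.215e+00 2.215e+00 2.000e-03] [0.4 0.3 0.3]
cone 333 [ 0.5094 -0.3273  0.1304]
(array([ 0.5079, -0.3295,  0.031 ,  0.0321]), np.float64(0.0892))
```

View pics/r3.png

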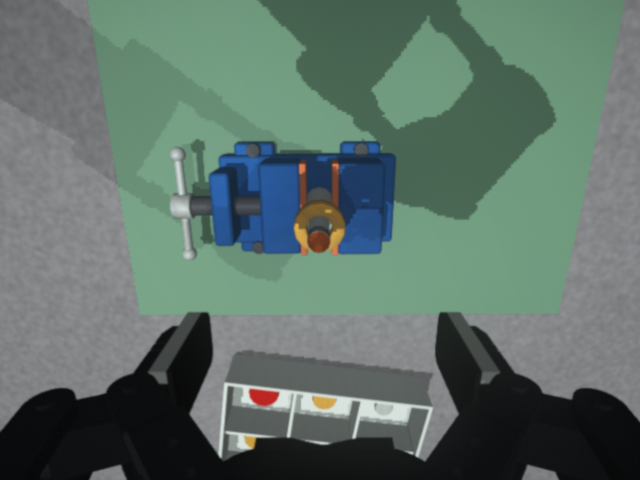

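Run:
```python
from h import *
for n in('wrist','scene','side'):
    C=cam(n); im,d=vision.read_camera(n); X=cloud(C,d); hsv=cv2.cvtColor(im,cv2.COLOR_RGB2HSV)
    m=(hsv[...,0]>13)&(hsv[...,0]<28)&(hsv[...,1]>120)&(np.hypot(X[...,0]-.51,X[...,1]+.332)<.024)&(X[...,2]>.06)
    q=X[m]; print(n,m.sum(),np.percentile(q,[2,25,50,75,90,98],axis=0).round(4).tolist())
    t=q[q[:,2]>np.percentile(q[:,2],90)-.004]; A=np.c_[t[:,:2]-t[:,:2].mean(0),np.ones(len(t))]; print('plane',np.linalg.lstsq(A,t[:,2],rcond=None)[0].round(3), t.mean(0).round(4))
    vv=np.argwhere(m); a,b=vv.min(0)-30,vv.max(0)+30; cv2.imwrite(f'pics/b_{n}.png',cv2.resize(im[a[0]:b[0],a[1]:b[1],::-1],None,fx=3,fy=3))
```

```text
wrist 1259 [[0.4941, -0.3445, 0.0857], [0.4996, -0.334, 0.091], [0.5104, -0.3255, 0.0916], [0.5194, -0.3196, 0.0921], [0.5227, -0.3163, 0.0926], [0.5253, -0.3143, 0.1255]]
plane [-0.302  0.13   0.095] [ 0.5097 -0.3275  0.0948]
scene 275 [[0.4995, -0.3488, 0.0778], [0.5135, -0.3416, 0.0853], [0.5208, -0.3339, 0.0895], [0.525, -0.3237, 0.091], [0.5266, -0.3197, 0.0923], [0.5284, -0.317, 0.1272]]
plane [-0.067  0.027  0.093] [ 0.5153 -0.334   0.0929]
side 256 [[0.4911, -0.3491, 0.0796], [0.4956, -0.3436, 0.087], [0.5016, -0.3377, 0.0899], [0.5111, -0.3283, 0.0912], [0.5187, -0.3206, 0.0924], [0.5241, -0.3163, 0.0938]]
plane [0.003 0.04  0.091] [ 0.5058 -0.3342  0.0913]
```

Brass is seated: its top is at 0.0916, against 0.092 expected, and it is flat. The piston is next.

arm_command([
  {"offset":[0.5,0.3,0],"roll":0,"jaw":1},
  {"offset":[1,0.6,0],"roll":0,"jaw":1},
  {"offset":[1,0.6,0],"roll":0,"jaw":1},
])

```text
time: 9.62
tcp_pos: [0.5821, -0.2081, 0.2128]
ee_rot: [-2.215, -2.223, 0.001]
contact_force: [-0.7, -0.8, 0.1]
gripper_width: 0.0855
```

arm_command([
  {"offset":[0.5,0,0],"roll":0,"jaw":1},
  {"offset":[1,0,0],"roll":0,"jaw":1},
  {"offset":[1,0,0],"roll":0,"jaw":1},
])

```text
time: 10.0
tcp_pos: [0.5803, -0.0882, 0.2133]
ee_rot: [-2.214, -2.224, 0.003]
contact_force: [-0.2, 0.4, 0.2]
gripper_width: 0.0855
```

arm_command([
  {"offset":[0.4,0,0.2],"roll":0,"jaw":1},
  {"offset":[0.68,0,0.5],"roll":0,"jaw":1},
  {"offset":[0.68,0,0.66],"roll":0,"jaw":1},
  {"offset":[0.68,0,0.66],"roll":0,"jaw":1},
  {"offset":[0.68,0,0.66],"roll":0,"jaw":1},
])

```text
time: 10.62
tcp_pos: [0.5828, -0.0118, 0.1366]
ee_rot: [2.222, 2.218, 0.001]
contact_force: [0.1, 0.9, -0.3]
gripper_width: 0.0855
```

```bash
python3 near.py piston .585 -.0097
```

```text
10.625 [ 0.5828 -0.0118  0.1366] [2.222e+00 2.218e+00 1.000e-03] 0.0855
(array([ 0.5849, -0.0096,  0.0566,  0.0571]), np.float64(0.0176))
move world [0.0021 0.0022] tool units x,y [0.018 0.018]
```

arm_command([
  {"offset":[0.006,0.018,0.4],"roll":0,"jaw":1},
  {"offset":[0.006,0.018,0.75],"roll":0,"jaw":1},
  {"offset":[0.006,0.018,0.98],"roll":0,"jaw":1},
  {"offset":[0.006,0.018,0.98],"roll":0,"jaw":0.9},
  {"offset":[0.006,0.018,0.98],"roll":0,"jaw":0.75},
  {"offset":[0.006,0.018,0.98],"roll":0,"jaw":0.6},
  {"offset":[0.006,0.018,0.98],"roll":0,"jaw":0.5},
  {"offset":[0.006,0.018,0.98],"roll":0,"jaw":0.5},
])

```text
time: 11.68
tcp_pos: [0.5862, -0.0098, 0.0212]
ee_rot: [2.219, 2.219, 0.004]
contact_force: [-1.7, -1.0, 6.3]
gripper_width: 0.0565
```

arm_command([
  {"offset":[0,0,-0.1],"roll":0,"jaw":0.5},
  {"offset":[0,0,-0.4],"roll":0,"jaw":0.5},
  {"offset":[0,0,-0.8],"roll":0,"jaw":0.5},
  {"offset":[0,0,-1],"roll":0,"jaw":0.5},
  {"offset":[0,0,-1],"roll":0,"jaw":0.5},
])

```text
time: 12.3
tcp_pos: [0.5864, -0.0094, 0.1418]
ee_rot: [2.218, 2.218, 0.007]
contact_force: [0.6, -0.2, -1.1]
gripper_width: 0.0561
```

```bash
cat > held.py <<'E'
from h import *
import sys
k,n=sys.argv[1:3]
s=r.observe(); t=s['tcp_pos']; print(s['time'],np.round(t,4),np.round(s['contact_force'],1))
C=cam('wrist');im,d=vision.read_camera('wrist'); cv2.imwrite(f'pics/{n}.png',im[:,:,::-1]); np.save(f'pics/{n}.npy',d)
X=cloud(C,d); w=DIA[k]
m=(abs(X[...,0]-t[0])<w/2-.004)&(abs(X[...,1]-t[1])<w/2+.012)&(X[...,2]>t[2]-.03)&(X[...,2]<t[2]+.01)
q=X[m]; z=np.percentile(q[:,2],60); q=q[abs(q[:,2]-z)<.003]; a=np.percentile(q,[1,99],axis=0)
A=np.c_[q[:,:2]-q[:,:2].mean(0),np.ones(len(q))]; pl=np.linalg.lstsq(A,q[:,2],rcond=None)[0]
print('top-tcp',np.round(z-t[2],4),'y centre-tcp',np.round(a[:,1].mean()-t[1],4),'y span',np.round(np.ptp(a[:,1]),4),'slopes',pl[:2].round(3))
E
python3 held.py piston g2
```

```text
12.3 [ 0.5864 -0.0094  0.1418] [ 0.6 -0.2 -1.1]
top-tcp -0.0036 y centre-tcp 0.0004 y span 0.0542 slopes [ 0.003 -0.005]
```

View pics/g2.png

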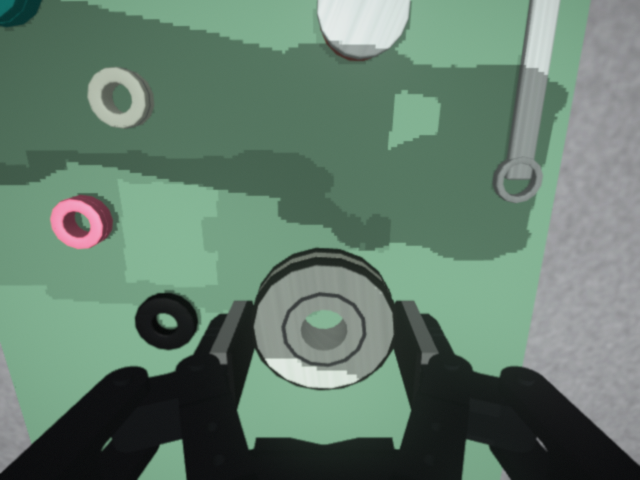

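Piston is held level, centre (324,328). I'll carry it to the rod.

arm_command([
  {"offset":[-0.1,-0.05,-0.38],"roll":0,"jaw":0.5},
  {"offset":[-0.5,-0.3,-0.38],"roll":0,"jaw":0.5},
  {"offset":[-1,-0.63,-0.38],"roll":0,"jaw":0.5},
  {"offset":[-1,-0.63,-0.38],"roll":0,"jaw":0.5},
])

```text
time: 12.85
tcp_pos: [0.5047, -0.1311, 0.1816]
ee_rot: [-2.223, -2.214, 0.005]
contact_force: [0.6, 0.5, -1.1]
gripper_width: 0.0559
```

arm_command([
  {"offset":[-0.5,0,0],"roll":0,"jaw":0.5},
  {"offset":[-1,0,0],"roll":0,"jaw":0.5},
  {"offset":[-1,0,0],"roll":0,"jaw":0.5},
])

```text
time: 13.22
tcp_pos: [0.5083, -0.2524, 0.1827]
ee_rot: [2.226, 2.216, -0.001]
contact_force: [-0.4, 0.8, -2.0]
gripper_width: 0.0555
```

arm_command([
  {"offset":[-0.4,0,0],"roll":0,"jaw":0.5},
  {"offset":[-0.67,0,0],"roll":0,"jaw":0.5},
  {"offset":[-0.67,0,0],"roll":0,"jaw":0.5},
  {"offset":[-0.67,0,0],"roll":0,"jaw":0.5},
])

```text
time: 13.72
tcp_pos: [0.508, -0.3277, 0.1824]
ee_rot: [-2.218, -2.22, -0.001]
contact_force: [0.4, 1.0, -1.3]
gripper_width: 0.0558
```

arm_command([
  {"offset":[-0.02,0.015,0.05],"roll":0,"jaw":0.5},
  {"offset":[-0.02,0.015,0.15],"roll":0,"jaw":0.5},
  {"offset":[-0.02,0.015,0.24],"roll":0,"jaw":0.5},
  {"offset":[-0.02,0.015,0.27],"roll":0,"jaw":0.5},
  {"offset":[-0.02,0.015,0.27],"roll":0,"jaw":0.5},
  {"offset":[-0.02,0.015,0.27],"roll":0,"jaw":0.5},
])

```text
time: 14.48
tcp_pos: [0.5104, -0.3323, 0.1518]
ee_rot: [2.221, 2.221, 0.0]
contact_force: [0.6, -0.1, -1.1]
gripper_width: 0.0558
```

```bash
python3 held.py piston r4; python3 chk.py r4b
```

```text
14.475 [ 0.5104 -0.3323  0.1518] [ 0.6 -0.1 -1.1]
top-tcp -0.0036 y centre-tcp 0.0004 y span 0.0544 slopes [-0.004 -0.005]
14.525 [ 0.5105 -0.3324  0.152 ] [2.221 2.221 0.   ] [ 0.7  0.9 -1.1]
cone 14 [ 0.5098 -0.3311  0.1361]
```

View pics/r4.png

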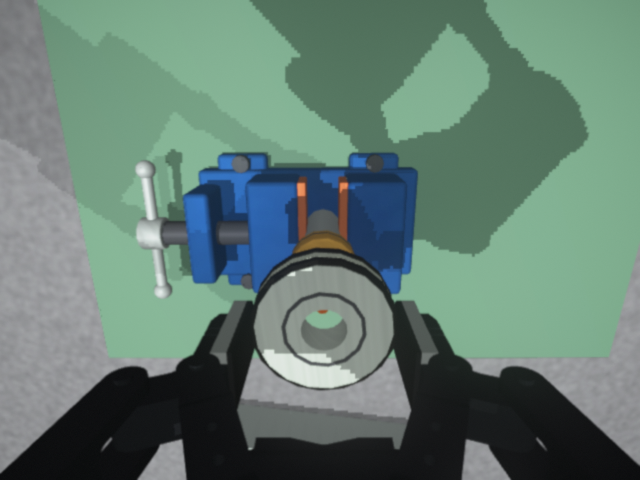

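Tip is visible through the bore at (322,311). I'll lower.

arm_command([
  {"offset":[0.013,-0.004,0.04],"roll":0,"jaw":0.5},
  {"offset":[0.013,-0.004,0.1],"roll":0,"jaw":0.5},
  {"offset":[0.013,-0.004,0.16],"roll":0,"jaw":0.5},
  {"offset":[0.013,-0.004,0.22],"roll":0,"jaw":0.5},
  {"offset":[0.013,-0.004,0.27],"roll":0,"jaw":0.5},
  {"offset":[0.013,-0.004,0.31],"roll":0,"jaw":0.5},
  {"offset":[0.013,-0.004,0.32],"roll":0,"jaw":0.5},
  {"offset":[0.013,-0.004,0.32],"roll":0,"jaw":0.5},
])

```text
time: 15.58
tcp_pos: [0.5098, -0.3306, 0.1131]
ee_rot: [2.221, 2.221, 0.0]
contact_force: [-0.8, -0.4, -1.4]
gripper_width: 0.0556
```

arm_command([
  {"offset":[0,0,0.01],"roll":0,"jaw":0.5},
  {"offset":[0,0,0.018],"roll":0,"jaw":0.5},
  {"offset":[0,0,0.022],"roll":0,"jaw":0.5},
  {"offset":[0,0,0.022],"roll":0,"jaw":0.5},
])

```text
time: 16.08
tcp_pos: [0.51, -0.3308, 0.1112]
ee_rot: [2.221, 2.221, -0.0]
contact_force: [-2.2, 0.9, 4.5]
gripper_width: 0.0558
```

Contact at the predicted height. I'll release and rise.

arm_command([
  {"offset":[0,0,0],"roll":0,"jaw":0.8},
  {"offset":[0,0,0],"roll":0,"jaw":1},
  {"offset":[0,0,0],"roll":0,"jaw":1},
  {"offset":[0,0,0],"roll":0,"jaw":1},
  {"offset":[0,0,-0.3],"roll":0,"jaw":1},
  {"offset":[0,0,-0.7],"roll":0,"jaw":1},
  {"offset":[0,0,-0.9],"roll":0,"jaw":1},
  {"offset":[0,0,-0.9],"roll":0,"jaw":1},
])

```text
time: 17.08
tcp_pos: [0.5112, -0.3316, 0.2212]
ee_rot: [2.217, 2.217, 0.001]
contact_force: [0.6, -0.6, -0.1]
gripper_width: 0.0853
```

```bash
cat > seat.py <<'E'
from h import *
import sys
z=float(sys.argv[1]); rad=float(sys.argv[2])/2
for n in('wrist','scene','side'):
    C=cam(n); im,d=vision.read_camera(n); X=cloud(C,d)
    m=(np.hypot(X[...,0]-.51,X[...,1]+.331)<rad+.004)&(np.hypot(X[...,0]-.51,X[...,1]+.331)>.0095)&(abs(X[...,2]-z)<.006)
    q=X[m]; a=np.percentile(q,[1,99],axis=0); A=np.c_[q[:,:2]-q[:,:2].mean(0),np.ones(len(q))]
    print(n,len(q),'zmed',np.median(q[:,2]).round(4),'z90',np.percentile(q[:,2],90).round(4),'mid',a.mean(0).round(4)[:2],'span',np.ptp(a,axis=0).round(4)[:2],'slope',np.linalg.lstsq(A,q[:,2],rcond=None)[0][:2].round(3))
E
python3 seat.py .108 .058
```

```text
wrist 5131 zmed 0.1076 z90 0.1085 mid [ 0.5096 -0.3307] span [0.054  0.0546] slope [-0.001 -0.003]
scene 580 zmed 0.1064 z90 0.1079 mid [ 0.5119 -0.3319] span [0.0534 0.0538] slope [-0.016 -0.004]
side 682 zmed 0.1065 z90 0.1085 mid [ 0.5078 -0.3314] span [0.0545 0.0539] slope [-0.     0.005]
```

Piston is seated flat with its top at 0.1076. The magnet ring is next.

arm_command([
  {"offset":[0.5,-0.15,0],"roll":0,"jaw":1},
  {"offset":[1,-0.35,0],"roll":0,"jaw":1},
  {"offset":[1,-0.35,0],"roll":0,"jaw":1},
])

```text
time: 17.6
tcp_pos: [0.4636, -0.2059, 0.2148]
ee_rot: [-2.212, -2.218, 0.003]
contact_force: [-0.0, -0.4, 0.2]
gripper_width: 0.0852
```

arm_command([
  {"offset":[0.5,0,0.1],"roll":0,"jaw":1},
  {"offset":[1,0,0.4],"roll":0,"jaw":1},
  {"offset":[1,0,0.7],"roll":0,"jaw":1},
  {"offset":[1,0,0.7],"roll":0,"jaw":1},
  {"offset":[1,0,0.7],"roll":0,"jaw":1},
])

```text
time: 18.23
tcp_pos: [0.4685, -0.0915, 0.1348]
ee_rot: [2.222, 2.22, 0.0]
contact_force: [-0.2, 0.8, 0.2]
gripper_width: 0.0853
```

```bash
python3 near.py magnet .4685 -.0817
```

```text
18.225 [ 0.4685 -0.0915  0.1348] [2.222 2.22  0.   ] 0.0853
(array([ 0.4673, -0.0822,  0.0445,  0.0448]), np.float64(0.0116))
move world [-0.0012  0.0093] tool units x,y [ 0.077 -0.01 ]
```

arm_command([
  {"offset":[0.069,-0.008,0.4],"roll":0,"jaw":1},
  {"offset":[0.069,-0.008,0.75],"roll":0,"jaw":0.9},
  {"offset":[0.069,-0.008,0.96],"roll":0,"jaw":0.75},
  {"offset":[0.069,-0.008,0.965],"roll":0,"jaw":0.7},
  {"offset":[0.069,-0.008,0.965],"roll":0,"jaw":0.5},
  {"offset":[0.069,-0.008,0.965],"roll":0,"jaw":0.35},
  {"offset":[0.069,-0.008,0.965],"roll":0,"jaw":0.35},
  {"offset":[0.069,-0.008,0.965],"roll":0,"jaw":0.35},
])

```text
time: 19.27
tcp_pos: [0.4688, -0.0831, 0.0205]
ee_rot: [2.218, 2.219, 0.003]
contact_force: [-0.1, -1.3, 6.4]
gripper_width: 0.0427
```

arm_command([
  {"offset":[0,0,-0.1],"roll":0,"jaw":0.35},
  {"offset":[0,0,-0.4],"roll":0,"jaw":0.35},
  {"offset":[0,0,-0.8],"roll":0,"jaw":0.35},
  {"offset":[0,0,-1],"roll":0,"jaw":0.35},
  {"offset":[0,0,-1],"roll":0,"jaw":0.35},
])

```text
time: 19.9
tcp_pos: [0.4686, -0.0825, 0.1412]
ee_rot: [2.218, 2.218, 0.005]
contact_force: [-0.2, 0.6, -0.5]
gripper_width: 0.0428
```

```bash
python3 held.py magnet g3
```

```text
19.9 [ 0.4686 -0.0825  0.1412] [-0.2  0.6 -0.5]
top-tcp -0.0089 y centre-tcp 0.0012 y span 0.0428 slopes [ 0.002 -0.005]
```

View pics/g3.png

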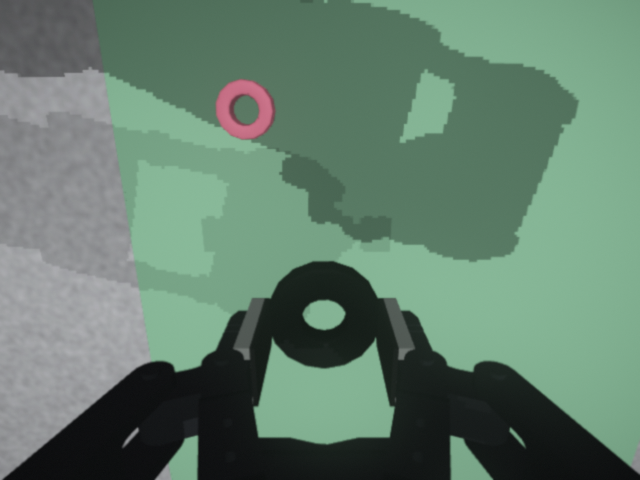

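Ring is held level at (324,314). I'll carry it to the rod.

arm_command([
  {"offset":[-0.1,0.05,-0.38],"roll":0,"jaw":0.35},
  {"offset":[-0.5,0.2,-0.38],"roll":0,"jaw":0.35},
  {"offset":[-1,0.35,-0.38],"roll":0,"jaw":0.35},
  {"offset":[-1,0.35,-0.38],"roll":0,"jaw":0.35},
])

```text
time: 20.45
tcp_pos: [0.5089, -0.2055, 0.1826]
ee_rot: [-2.226, -2.216, 0.002]
contact_force: [-0.1, 0.2, -0.6]
gripper_width: 0.0429
```

arm_command([
  {"offset":[-0.5,0,0],"roll":0,"jaw":0.35},
  {"offset":[-1,0,0],"roll":0,"jaw":0.35},
  {"offset":[-1,0,0],"roll":0,"jaw":0.35},
  {"offset":[-1,0,0],"roll":0,"jaw":0.35},
])

```text
time: 20.95
tcp_pos: [0.5074, -0.3206, 0.1821]
ee_rot: [-2.219, -2.217, -0.0]
contact_force: [0.2, 0.8, -1.5]
gripper_width: 0.0425
```

arm_command([
  {"offset":[-0.08,0.015,0],"roll":0,"jaw":0.35},
  {"offset":[-0.08,0.015,0.12],"roll":0,"jaw":0.35},
  {"offset":[-0.08,0.015,0.22],"roll":0,"jaw":0.35},
  {"offset":[-0.08,0.015,0.265],"roll":0,"jaw":0.35},
  {"offset":[-0.08,0.015,0.265],"roll":0,"jaw":0.35},
  {"offset":[-0.08,0.015,0.265],"roll":0,"jaw":0.35},
])

```text
time: 21.7
tcp_pos: [0.5107, -0.332, 0.1527]
ee_rot: [2.221, 2.221, 0.0]
contact_force: [-0.1, -0.7, -0.6]
gripper_width: 0.0427
```

```bash
python3 held.py magnet r5; python3 chk.py r5b
```

```text
21.7 [ 0.5107 -0.332   0.1527] [-0.1 -0.7 -0.6]
top-tcp -0.0089 y centre-tcp 0.0012 y span 0.0428 slopes [-0.004 -0.004]
21.75 [ 0.5109 -0.3321  0.1529] [2.221 2.221 0.   ] [-0.1 -1.  -0.3]
cone 205 [ 0.5099 -0.3287  0.1355]
```

View pics/r5.png

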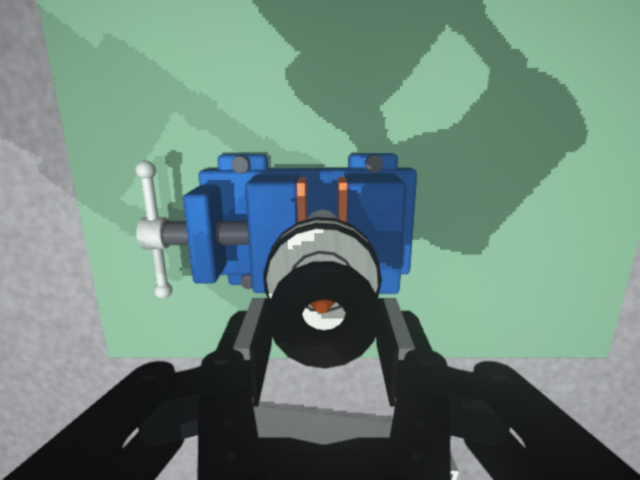

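The cone tip is centred in the bore at (321,307). I'll lower.

arm_command([
  {"offset":[0.005,-0.007,0.04],"roll":0,"jaw":0.35},
  {"offset":[0.005,-0.007,0.09],"roll":0,"jaw":0.35},
  {"offset":[0.005,-0.007,0.14],"roll":0,"jaw":0.35},
  {"offset":[0.005,-0.007,0.18],"roll":0,"jaw":0.35},
  {"offset":[0.005,-0.007,0.2],"roll":0,"jaw":0.35},
  {"offset":[0.005,-0.007,0.205],"roll":0,"jaw":0.35},
  {"offset":[0.005,-0.007,0.205],"roll":0,"jaw":0.35},
])

```text
time: 22.68
tcp_pos: [0.5098, -0.3313, 0.1279]
ee_rot: [2.221, 2.221, 0.0]
contact_force: [-0.3, 0.2, 1.4]
gripper_width: 0.0429
```

arm_command([
  {"offset":[0,0,0.006],"roll":0,"jaw":0.35},
  {"offset":[0,0,0.012],"roll":0,"jaw":0.35},
  {"offset":[0,0,0.012],"roll":0,"jaw":0.35},
])

```text
time: 23.05
tcp_pos: [0.5098, -0.3313, 0.1266]
ee_rot: [2.221, 2.221, 0.0]
contact_force: [0.5, -0.4, -0.5]
gripper_width: 0.0427
```

arm_command([
  {"offset":[0,0,0.006],"roll":0,"jaw":0.35},
  {"offset":[0,0,0.01],"roll":0,"jaw":0.35},
  {"offset":[0,0,0.01],"roll":0,"jaw":0.35},
])

```text
time: 23.42
tcp_pos: [0.51, -0.3315, 0.1265]
ee_rot: [2.221, 2.221, -0.0]
contact_force: [-2.1, 1.1, 6.0]
gripper_width: 0.0427
```

Contact. I'll release and rise.

arm_command([
  {"offset":[0,0,0],"roll":0,"jaw":0.6},
  {"offset":[0,0,0],"roll":0,"jaw":0.9},
  {"offset":[0,0,0],"roll":0,"jaw":1},
  {"offset":[0,0,0],"roll":0,"jaw":1},
  {"offset":[0,0,-0.3],"roll":0,"jaw":1},
  {"offset":[0,0,-0.7],"roll":0,"jaw":1},
  {"offset":[0,0,-0.8],"roll":0,"jaw":1},
  {"offset":[0,0,-0.8],"roll":0,"jaw":1},
])

```text
time: 24.42
tcp_pos: [0.5101, -0.3315, 0.222]
ee_rot: [2.22, 2.22, 0.0]
contact_force: [0.3, 0.6, -0.4]
gripper_width: 0.0855
```

```bash
python3 seat.py .118 .046
```

```text
wrist 3241 zmed 0.1176 z90 0.1185 mid [ 0.5097 -0.3303] span [0.0426 0.043 ] slope [-0.001 -0.013]
scene 361 zmed 0.1163 z90 0.1178 mid [ 0.5109 -0.3319] span [0.0444 0.0424] slope [-0.026  0.002]
side 411 zmed 0.1167 z90 0.1186 mid [ 0.5077 -0.3317] span [0.0437 0.0425] slope [0.013 0.006]
```

Ring is seated flat. The small white sleeve is next.

arm_command([
  {"offset":[0.5,-0.2,0],"roll":0,"jaw":1},
  {"offset":[1,-0.4,0],"roll":0,"jaw":1},
  {"offset":[1,-0.4,0],"roll":0,"jaw":1},
])

```text
time: 24.95
tcp_pos: [0.4579, -0.2069, 0.2179]
ee_rot: [-2.212, -2.219, 0.003]
contact_force: [0.3, -1.0, -0.1]
gripper_width: 0.0857
```

arm_command([
  {"offset":[0.5,0,0],"roll":0,"jaw":1},
  {"offset":[1,0,0],"roll":0,"jaw":1},
  {"offset":[1,0,0],"roll":0,"jaw":1},
])

```text
time: 25.32
tcp_pos: [0.4613, -0.0884, 0.2201]
ee_rot: [-2.214, -2.226, 0.001]
contact_force: [-0.1, -0.1, 0.2]
gripper_width: 0.0852
```

arm_command([
  {"offset":[0.5,0,0],"roll":0,"jaw":1},
  {"offset":[1,0,0],"roll":0,"jaw":1},
  {"offset":[1,0,0],"roll":0,"jaw":1},
])

```text
time: 25.7
tcp_pos: [0.462, 0.0308, 0.2206]
ee_rot: [-2.216, -2.226, 0.0]
contact_force: [0.1, -0.3, -0.4]
gripper_width: 0.0857
```

arm_command([
  {"offset":[0.36,0,0.3],"roll":0,"jaw":1},
  {"offset":[0.36,0,0.6],"roll":0,"jaw":1},
  {"offset":[0.36,0,0.68],"roll":0,"jaw":1},
  {"offset":[0.36,0,0.68],"roll":0,"jaw":1},
  {"offset":[0.36,0,0.68],"roll":0,"jaw":1},
])

```text
time: 26.32
tcp_pos: [0.4633, 0.0711, 0.1409]
ee_rot: [2.222, 2.218, 0.003]
contact_force: [0.5, 0.5, -0.2]
gripper_width: 0.0853
```

```bash
python3 near.py white .4617 .0775
```

```text
26.325 [0.4633 0.0711 0.1409] [2.222 2.218 0.003] 0.0853
(array([0.4602, 0.0783, 0.0346, 0.0349]), np.float64(0.0165))
move world [-0.0031  0.0072] tool units x,y [ 0.06  -0.026]
```

arm_command([
  {"offset":[0.05,-0.024,0.4],"roll":0,"jaw":1},
  {"offset":[0.05,-0.024,0.8],"roll":0,"jaw":0.7},
  {"offset":[0.05,-0.024,0.99],"roll":0,"jaw":0.6},
  {"offset":[0.05,-0.024,1],"roll":0,"jaw":0.6},
  {"offset":[0.05,-0.024,1],"roll":0,"jaw":0.4},
  {"offset":[0.05,-0.024,1],"roll":0,"jaw":0.2},
  {"offset":[0.05,-0.024,1],"roll":0,"jaw":0.2},
  {"offset":[0.05,-0.024,1],"roll":0,"jaw":0.2},
])

```text
time: 27.38
tcp_pos: [0.4606, 0.0781, 0.0211]
ee_rot: [2.22, 2.22, 0.004]
contact_force: [-0.7, -0.4, 7.7]
gripper_width: 0.034
```

arm_command([
  {"offset":[0,0,-0.1],"roll":0,"jaw":0.2},
  {"offset":[0,0,-0.4],"roll":0,"jaw":0.2},
  {"offset":[0,0,-0.8],"roll":0,"jaw":0.2},
  {"offset":[0,0,-1],"roll":0,"jaw":0.2},
  {"offset":[0,0,-1],"roll":0,"jaw":0.2},
])

```text
time: 28.0
tcp_pos: [0.4607, 0.0782, 0.1422]
ee_rot: [2.219, 2.219, 0.007]
contact_force: [-0.3, -0.3, -0.1]
gripper_width: 0.0341
```

```bash
python3 held.py white g4
```

```text
28.0 [0.4607 0.0782 0.1422] [-0.3 -0.3 -0.1]
top-tcp -0.0048 y centre-tcp 0.0003 y span 0.0337 slopes [ 0.003 -0.006]
```

View pics/g4.png

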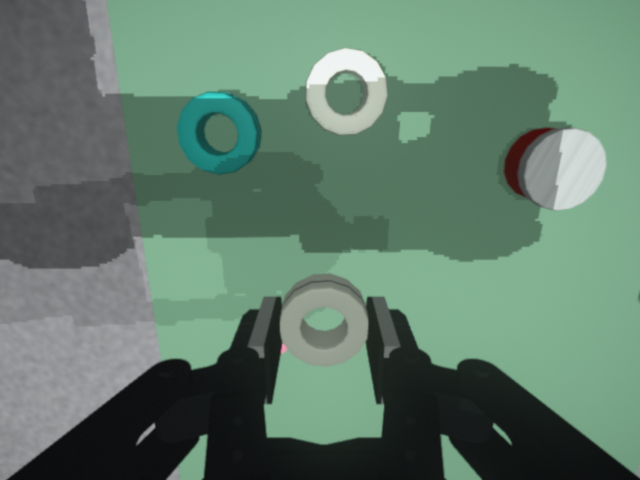

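The smaller white sleeve is held level at (324,320), and the larger white one is still at (346,90). I'll carry it to the rod.

arm_command([
  {"offset":[-0.1,0.05,-0.4],"roll":0,"jaw":0.2},
  {"offset":[-0.5,0.2,-0.4],"roll":0,"jaw":0.2},
  {"offset":[-1,0.41,-0.4],"roll":0,"jaw":0.2},
  {"offset":[-1,0.41,-0.4],"roll":0,"jaw":0.2},
])

```text
time: 28.55
tcp_pos: [0.5083, -0.0452, 0.1861]
ee_rot: [-2.226, -2.216, 0.002]
contact_force: [-1.7, 0.1, -0.0]
gripper_width: 0.0337
```

arm_command([
  {"offset":[-0.5,0,0],"roll":0,"jaw":0.2},
  {"offset":[-1,0,0],"roll":0,"jaw":0.2},
  {"offset":[-1,0,0],"roll":0,"jaw":0.2},
])

```text
time: 28.92
tcp_pos: [0.5068, -0.1643, 0.1858]
ee_rot: [-2.225, -2.215, 0.002]
contact_force: [0.1, 0.6, 0.2]
gripper_width: 0.0343
```

arm_command([
  {"offset":[-0.5,0,0],"roll":0,"jaw":0.2},
  {"offset":[-1,0,0],"roll":0,"jaw":0.2},
  {"offset":[-1,0,0],"roll":0,"jaw":0.2},
])

```text
time: 29.3
tcp_pos: [0.5075, -0.2835, 0.1862]
ee_rot: [-2.224, -2.217, 0.001]
contact_force: [0.3, -1.3, 0.2]
gripper_width: 0.0343
```

arm_command([
  {"offset":[-0.25,0,0],"roll":0,"jaw":0.2},
  {"offset":[-0.41,0,0],"roll":0,"jaw":0.2},
  {"offset":[-0.41,0,0],"roll":0,"jaw":0.2},
  {"offset":[-0.41,0,0],"roll":0,"jaw":0.2},
])

```text
time: 29.8
tcp_pos: [0.5079, -0.3297, 0.1871]
ee_rot: [-2.22, -2.221, -0.001]
contact_force: [0.6, 0.1, -1.1]
gripper_width: 0.0342
```

arm_command([
  {"offset":[0,0.012,0],"roll":0,"jaw":0.2},
  {"offset":[0,0.012,0.12],"roll":0,"jaw":0.2},
  {"offset":[0,0.012,0.22],"roll":0,"jaw":0.2},
  {"offset":[0,0.012,0.26],"roll":0,"jaw":0.2},
  {"offset":[0,0.012,0.26],"roll":0,"jaw":0.2},
  {"offset":[0,0.012,0.26],"roll":0,"jaw":0.2},
])

```text
time: 30.55
tcp_pos: [0.5097, -0.3315, 0.1566]
ee_rot: [2.221, 2.221, 0.0]
contact_force: [-0.0, -0.7, -0.6]
gripper_width: 0.0342
```

```bash
python3 held.py white r6; python3 chk.py r6b
```

```text
30.55 [ 0.5097 -0.3315  0.1566] [-0.  -0.7 -0.6]
top-tcp -0.0048 y centre-tcp 0.0002 y span 0.0338 slopes [-0.003 -0.006]
30.6 [ 0.5098 -0.3315  0.1568] [2.221 2.221 0.   ] [ 0.7 -0.5 -0.4]
cone 11 [ 0.5097 -0.3318  0.136 ]
```

View pics/r6.png

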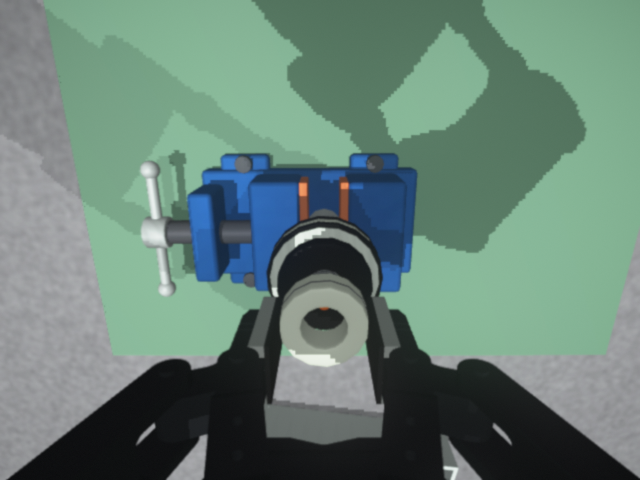

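The tip is just visible in the bore at (323,308), aligned. I'll lower the last part.

arm_command([
  {"offset":[0.007,0.002,0.04],"roll":0,"jaw":0.2},
  {"offset":[0.007,0.002,0.08],"roll":0,"jaw":0.2},
  {"offset":[0.007,0.002,0.12],"roll":0,"jaw":0.2},
  {"offset":[0.007,0.002,0.145],"roll":0,"jaw":0.2},
  {"offset":[0.007,0.002,0.155],"roll":0,"jaw":0.2},
  {"offset":[0.007,0.002,0.155],"roll":0,"jaw":0.2},
  {"offset":[0.007,0.002,0.155],"roll":0,"jaw":0.2},
])

```text
time: 31.52
tcp_pos: [0.5098, -0.3305, 0.138]
ee_rot: [2.221, 2.221, 0.0]
contact_force: [0.1, -0.1, 0.2]
gripper_width: 0.0339
```

arm_command([
  {"offset":[0,0,0.006],"roll":0,"jaw":0.2},
  {"offset":[0,0,0.01],"roll":0,"jaw":0.2},
  {"offset":[0,0,0.01],"roll":0,"jaw":0.2},
])

```text
time: 31.9
tcp_pos: [0.5099, -0.3306, 0.1372]
ee_rot: [2.221, 2.221, 0.0]
contact_force: [-1.7, 0.7, 3.0]
gripper_width: 0.0341
```

Contact. I'll release and rise.

arm_command([
  {"offset":[0,0,0],"roll":0,"jaw":0.5},
  {"offset":[0,0,0],"roll":0,"jaw":0.8},
  {"offset":[0,0,0],"roll":0,"jaw":1},
  {"offset":[0,0,0],"roll":0,"jaw":1},
  {"offset":[0,0,-0.3],"roll":0,"jaw":1},
  {"offset":[0,0,-0.7],"roll":0,"jaw":1},
  {"offset":[0,0,-0.7],"roll":0,"jaw":1},
  {"offset":[0,0,-0.7],"roll":0,"jaw":1},
  {"offset":[0,0,-0.7],"roll":0,"jaw":1},
])

```text
time: 33.02
tcp_pos: [0.5087, -0.3296, 0.2187]
ee_rot: [-2.219, -2.219, 0.001]
contact_force: [-0.5, 0.6, -0.7]
gripper_width: 0.0854
```

```bash
python3 seat.py .133 .036
python3 - <<'E'
from h import *
im,_=vision.read_camera('side'); a=cv2.resize(im[300:430,360:480,::-1],None,fx=4,fy=4)
im,_=vision.read_camera('scene'); b=cv2.resize(im[220:350,60:140,::-1],None,fx=4,fy=4)
cv2.imwrite('pics/end.png',np.hstack([a,b])[:,:800])
E
```

```text
wrist 1996 zmed 0.1325 z90 0.1334 mid [ 0.5098 -0.3303] span [0.0335 0.0337] slope [-0.    -0.029]
scene 247 zmed 0.1312 z90 0.1327 mid [ 0.511  -0.3319] span [0.0352 0.0329] slope [-0.034  0.003]
side 235 zmed 0.1313 z90 0.1332 mid [ 0.5074 -0.3313] span [0.0347 0.0344] slope [0.001 0.002]
```

View pics/end.png

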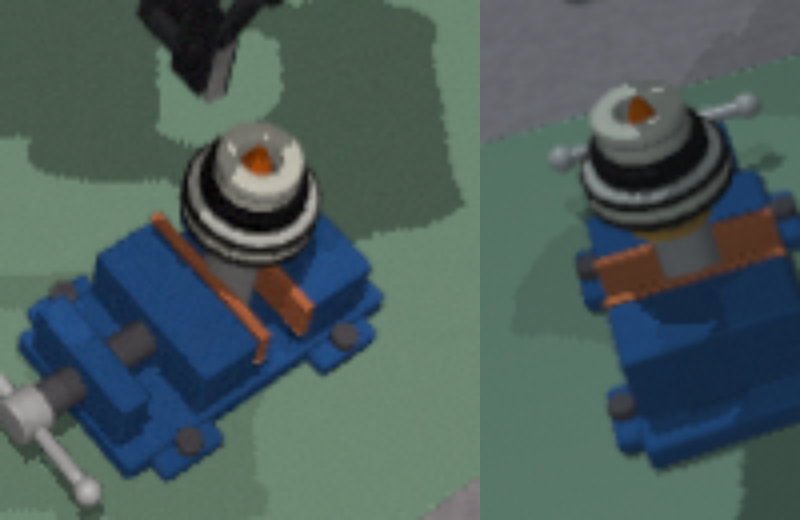

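Both views show the stack in order and level on the rod: brass under the piston, then the black ring, then the white sleeve. The orange cone shows in the top bore at (258,160) and the gripper is clear.

```bash
python3 -c "
from workcell import r
print(r.sign_off())"
```

```text
the job is handed in; nothing more can be done
None
```

All four parts are on the rod in order (brass sleeve, piston, magnet ring, small white sleeve), and I handed the job in at about 33 s; no verdict was reported.

- **How it went:** I gripped each part level and lined it up by seeing the cone tip through its bore. I then lowered it to a light contact of about 3–6 N and released it there.
- **Seated heights:** The wrist camera put the tops at 0.0916, 0.1076, 0.1176 and 0.1325 m, against 0.092, 0.108, 0.118 and 0.133 m expected. All are within 1 mm.
- **Centring:** The white sleeve's top centre was within about 1 mm of the rod axis in the wrist camera's own measurements.
- **Final picture:** The stack looked level and in order, with the gripper clear above it.

**Disagreements:**
- The cameras differed by 2–3 mm in x and y, about their stated accuracy. I used wrist-camera positions for both the parts and the rod so its bias would cancel.
- The first brass checks after release were off: one read the top at 0.0892 m, and a plane fit showed a false slope. A colour-based reading gave 0.0916 m and flat.
- My first move calls were refused because I left out "roll"; nothing moved.

I kept clear of the tin, spanner and bin, but did not measure their positions again at the end.

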